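# Deburr the mouth of a feed tube

## Task

Take the orange deburring tool out of its white stand and run its blade right round the inner edge of the clamped steel tube's mouth: bring it to the edge at the red mark, go all the way round anticlockwise (seen from above) and back to the mark, in light, steady contact (a few newtons, never more than 12) without leaving the edge on the way. Then put the tool back upright in its stand, blade down in the hole, and let go; leave the other things on the bench where they are.

Things in the scene. Friction and masses are not known exactly. Their poses are not given: they have to be found in the camera images.
- tube_end: Steel tube clamped upright (blue jaws) on a fixed 110 x 110 x 12 mm plate; rigid. Origin: plate's underside on the bore axis, z up, +x towards the red mark (6 mm stripe across the rim, down the tube and on the plate). Anticlockwise goes from +x to +y. Bore 48 mm diameter, outside 62 mm, flat rim 75 mm above the bench, empty 63 mm down to the plate.
- bore (a point): Centre of the tube's mouth, on the bore axis at rim height (75 mm above the tube_end origin); same axes as tube_end, x towards the red mark.
- tool_grip (a point): Centre of the deburring tool's orange handle (tool loose, 0.1 to 0.2 kg): upright square bar 22 x 22 mm, 50 mm tall, faces along its x and y; z up, away from the blade. Under it a black collar 34 mm across, 3 mm thick (underside 28 mm below this point), a 9 mm shank, and the blade, whose lower end is 47 mm below this point on the handle's axis.
- blade: Dark steel cone fixed on the tool's end: 11 mm diameter at its lower end, 16 mm at 14 mm higher; same all round, so the tool need not turn. Origin: centre of the lower end, z up. At work this end is 2 to 13 mm below the rim (best 7), the cone's flank on the edge, its axis about 17 mm from the bore axis. Blade and tube are rigid, the tool gives only a little in the grip (some 4 to 10 N per mm).
- stand_hole (a point): Centre of the stand's hole at its top face: white block 80 x 90 x 40 mm, fixed; hole vertical, 25 mm diameter, open down to the bench. The tool starts upright in it, collar resting on the top face (blade's lower end 21 mm, handle centre 68 mm above the bench), and must end so, roughly in the middle.
- tip_box: Blue tip box with pale lid, 85 x 120 mm, 62 mm tall, loose; origin under its centre. Leave alone.
- vial: Small amber jar with white cap, 36 mm diameter, 70 mm tall, loose; origin under its centre. Leave alone.
- climate_meter: White temperature and humidity meter standing upright, 30 x 110 mm, 70 mm tall, loose; origin under its centre. Leave alone.
There are look-alikes about, which are no part of the job. Leave any purple or turquoise look-alike of the part that bears stand_hole alone.

How it is judged (in metres and radians):
On the way, in this order (a step that is already met when the one before it is completed fails the run):
1. the blade, in the mouth of the tube, presses on the inner edge with at least 1.5 N, at the red mark (contact force between blade and tube_end above 1.5 N and z of blade in the frame of tube_end between 0.0615 and 0.073 m and horizontal distance between blade and tube_end below 0.022 m and x of blade in the frame of tube_end above 0.013 m and y of blade in the frame of tube_end between -0.006 and 0.006 m), for 0.08 s.
2. the blade, in the mouth of the tube, presses on the inner edge with at least 1.5 N, an eighth of a turn anticlockwise from the mark (contact force between blade and tube_end above 1.5 N and z of blade in the frame of tube_end between 0.0615 and 0.073 m and horizontal distance between blade and tube_end below 0.022 m and x of blade in the frame of tube_end above 0.0092 m and y of blade in the frame of tube_end above 0.0092 m), for 0.08 s.
3. the blade, in the mouth of the tube, presses on the inner edge with at least 1.5 N, a quarter turn on (contact force between blade and tube_end above 1.5 N and z of blade in the frame of tube_end between 0.0615 and 0.073 m and horizontal distance between blade and tube_end below 0.022 m and x of blade in the frame of tube_end between -0.006 and 0.006 m and y of blade in the frame of tube_end above 0.013 m), for 0.08 s.
4. the blade, in the mouth of the tube, presses on the inner edge with at least 1.5 N, three eighths on (contact force between blade and tube_end above 1.5 N and z of blade in the frame of tube_end between 0.0615 and 0.073 m and horizontal distance between blade and tube_end below 0.022 m and x of blade in the frame of tube_end below -0.0092 m and y of blade in the frame of tube_end above 0.0092 m), for 0.08 s.
5. the blade, in the mouth of the tube, presses on the inner edge with at least 1.5 N, half-way round, opposite the mark (contact force between blade and tube_end above 1.5 N and z of blade in the frame of tube_end between 0.0615 and 0.073 m and horizontal distance between blade and tube_end below 0.022 m and x of blade in the frame of tube_end below -0.013 m and y of blade in the frame of tube_end between -0.006 and 0.006 m), for 0.08 s.
6. the blade, in the mouth of the tube, presses on the inner edge with at least 1.5 N, five eighths on (contact force between blade and tube_end above 1.5 N and z of blade in the frame of tube_end between 0.0615 and 0.073 m and horizontal distance between blade and tube_end below 0.022 m and x of blade in the frame of tube_end below -0.0092 m and y of blade in the frame of tube_end below -0.0092 m), for 0.08 s.
7. the blade, in the mouth of the tube, presses on the inner edge with at least 1.5 N, three quarters on (contact force between blade and tube_end above 1.5 N and z of blade in the frame of tube_end between 0.0615 and 0.073 m and horizontal distance between blade and tube_end below 0.022 m and x of blade in the frame of tube_end between -0.006 and 0.006 m and y of blade in the frame of tube_end below -0.013 m), for 0.08 s.
8. the blade, in the mouth of the tube, presses on the inner edge with at least 1.5 N, seven eighths on (contact force between blade and tube_end above 1.5 N and z of blade in the frame of tube_end between 0.0615 and 0.073 m and horizontal distance between blade and tube_end below 0.022 m and x of blade in the frame of tube_end above 0.0092 m and y of blade in the frame of tube_end below -0.0092 m), for 0.08 s.
9. the blade, in the mouth of the tube, presses on the inner edge with at least 1.5 N, back at the red mark (all of step 1), for 0.08 s.
At the end, for the whole second after the job is handed in: The tool stands upright in the stand's hole (blade axis within 7 mm of the hole's middle, tilt under 0.1 rad, blade's lower end 16 to 25 mm above the bench, so the collar rests on the stand), at rest and released (horizontal distance between blade and stand_hole below 0.007 m and height (world z) of blade between 0.016 and 0.025 m and angle between blade's own z axis and vertical below 0.1 rad and linear speed of blade below 0.02 m/s); the robot touches nothing.
It fails at once if the blade presses on the tube with more than 12 N (contact force between blade and tube_end above 12 N).
It fails at once if in the half of the mouth away from the mark the blade leaves the edge: its axis comes within 12 mm of the bore axis, or its lower end rises above the rim (counted up to 15 mm above the rim) (x of blade in the frame of tube_end below -0.004 m and z of blade in the frame of tube_end below 0.09 m and (horizontal distance between blade and tube_end below 0.012 m or (z of blade in the frame of tube_end above 0.075 m and horizontal distance between blade and tube_end below 0.026 m))).
It fails at once if a bystander (tip box, vial, climate meter) is shifted by more than 15 mm (distance of any of tip_box, vial, climate_meter from where it was at the start of the episode above 0.015 m).
It also fails if it takes over 70 s, if anything falls off the work surface, if the arm or the gripper's body presses on something with over 40 N, if the wrist force passes 120 N, or if a joint passes its speed limit or range.

## Robot

A 6-joint arm with a two-finger parallel gripper is mounted at the origin on the work surface. World frame = base frame: x ahead of the robot, y to its left, z up, the work surface at z = 0. Lengths are in mm, angles in rad, forces in N, time in s.
With the tool pointing down it reaches from about 275 to 1000 mm from the base axis. Payload 8.4 kg.
Tool frame: the origin (TCP) lies on the mounting face of the last link; the fingertips stand 173 mm ahead of it and the grasp point (between the pads) lies 155 mm ahead of it; z points along the fingers, y is the direction in which the jaws open and shut (so a half turn about z gives the same grasp; the last joint's range is limited). The gripper opens to 85 mm and grips with 20 to 120 N. Pads are 22 mm wide; open, the fingers measure 114 mm over their backs; the gripper's body (76 mm by 85 mm) begins 54 mm behind the grasp point. The pads swing forward as they close: fully open they stand 13 mm farther back than shut.
Start: joints at [-1.278, 0.353, 1.633, -0, 1.155, -0.002], TCP at [181.592, -598.042, 404.681] pointing down, gripper open.
Joint ranges: [-2.63, 2.63], [-0.92, 2.1], [0.06, 2.66], [-1.3, 4.44], [0, 2.69], [-3.02, 3.02]. Speed limits (rad/s): [2.22, 2.22, 2.79, 3.14, 3.14, 3.14].

## Interface

Orientations are given as [roll, pitch, yaw] about the fixed x, y, z axes, in that order (R = Rz(yaw) Ry(pitch) Rx(roll)).
In Python, from rig import r, grab_frame, spotter gives the robot as it stands.
- The arm moves only by the tool apply_moves, never from a script. Its argument "motion" is text: rows parted by semicolons, each of 5 numbers parted by spaces: the opening, from -1 (shut) to 1 (fully open), then the shift along the tool's x, y, z as a fraction of full scale, then the turn about the tool's z as a fraction of full scale. In form: hand x y z twist; .... A call has 1 to 20 rows; each row is the pose to reach, as a shift and turn from the pose commanded when the call began, along the tool's axes at that moment, turning the shorter way round; what a row does not reach only later rows make up. Full scale, the value 1, is 1 m for a shift and pi rad for a turn. A row lasts 1/12 s, in which the tool goes at most 41.7 mm and 7.16 degrees, less where a joint would pass 70% of its speed; a pose out of reach is approached as far as the arm can. A call with a number of a shift or a turn outside -1 to 1 is refused whole. A call with a gripper value outside its range is refused whole. The fingers move at their own pace and stop on an object; "squeeze" is the grip in N (left out, the last holds). Time passes only in rows, so rows that repeat a pose let the fingers close. It gives the time, the measured TCP pose, the force and the opening at its end, in the units of the state.
- r.sense(): the state, without advancing time (a new reading comes with each control period).
- grab_frame(name): name is "scene" or "top"; returns a dict with "img" (480x640x3 uint8, red, green, blue), "fx", "fy", "cx", "cy" (pixels), "R" (3x3) and "t" (3): a world point X has camera coordinates R X + t. Camera axes: x right, y down, z forward; pixel columns grow to the right and rows downward; lengths in mm; the calibration is good to about 2 mm. A picture is of the moment at which its call begins. There is no depth.
- r.sign_off(): hands the job in, once; it reports no verdict.
Trained networks look in the newest picture that a camera, given by its name, has taken for a name from the list of things; names that differ only in an ending like _2 or _b are one class to them, and where a whole thing is asked for, a point or a joint stands for the part that bears it (a point fixed in the world has none). Each returns a list of dicts, best first, with "conf" (0 to 1); they miss things now and then, are a little off and sometimes report something else, mostly with a low value. They report only what shows in the picture. A call takes as long as a camera call. They do not tell look-alikes from the thing itself.
- spotter.boxes_of(query, camera): "point" ([x, y, z] in mm, in world coordinates, good to about 4 mm: the middle of the surface that is visible of it).
- spotter.place_of(query, camera): "point" ([x, y, z] in mm, in world coordinates, good to about 4 mm: a listed point, or the origin of a listed thing).
The state is a dict: "clock": time; "qpos": joint angles; "qvel": joint speeds; "joint_efforts": joint torques, N m; "eef_pos": TCP position; "tcp_rot": TCP orientation; "contact_force": force on the tool from outside, world axes, zero at the start; "wrist_torque": the same for the moment, N m; "opening": opening from 0.0 (shut) to 1.0 (fully open).
Only numpy, scipy, OpenCV 4.12 (cv2) and the standard library are available. Lean on these libraries where they do the work, as an engineer would, in place of code of your own. Each camera call takes 0.05 s, during which the arm holds its last target.

## Working session

There is one attempt and no reset: what is moved stays moved. The work goes in short steps, Python scripts to look and compute and a tool call to move; the robot and the scene stay as the last step left them, time stands still between calls to the robot, and variables do not carry over. Pictures are saved under pics/ and viewed, and the job is handed in when it is done.

Besides the shell and the picture viewer there is one more tool, called after "Emit:" by a JSON object that holds its "op" and its "data", one argument or row to a line. apply_moves: Moves the arm, as the interface text tells. Its arguments: {"type":"object","properties":{"motion":{"type":"string"},"squeeze":{"type":"number"}},"required":["motion"]}

```bash
ls; mkdir -p pics; python3 - <<'E'
from rig import r, grab_frame, spotter
import cv2
print(r.sense())
for c in ("scene","top"):
    f=grab_frame(c); cv2.imwrite(f"pics/{c}0.png",f["img"][:,:,::-1]); print(c,f["fx"],f["fy"],f["cx"],f["cy"],f["R"],f["t"])
    for q in ("tube_end","bore","tool_grip","blade","stand_hole","tip_box","vial","climate_meter"):
        print(q,[(round(d["conf"],2),[round(float(v),1) for v in d["point"]]) for d in spotter.place_of(q,c)])
E
```

```text
pics
{'clock': 0.0, 'qpos': array([-1.27840567e+00,  3.53665270e-01,  1.63413187e+00, -1.07404312e-05,
        1.15522032e+00, -2.37465616e-03]), 'qvel': array([-1.22472476e-03,  9.53978119e-04, -3.85342936e-04, -1.01746128e-03,
       -2.80740560e-04,  6.45791667e-05]), 'joint_efforts': array([ 2.13160420e-03, -6.05246472e+01, -3.42068624e+01, -9.69689813e-05,
        9.14415345e-03, -9.03238401e-06]), 'eef_pos': array([ 181.5176448 , -597.81402549,  403.95179008]), 'tcp_rot': array([-3.14016782e+00,  6.43660152e-06,  2.94769657e-01]), 'contact_force': array([ 0.03941769, -0.56396019, -0.57877443]), 'wrist_torque': array([ 0.01293016,  0.04861972, -0.05779437]), 'opening': 0.9989872952963107}
scene 584.3210360241491 584.3210360241491 324.0790708766212 237.40994094552403 [[ 0.23137122  0.97280006  0.011287  ]
 [ 0.70669754 -0.16008515 -0.68916713]
 [-0.66861494  0.16742993 -0.72451451]] [ -55.11811336 -345.02597016 1490.59183799]
tube_end [(0.83, [585.3, 121.2, 2.2])]
bore [(0.67, [586.5, 122.2, 77.5])]
tool_grip [(0.82, [568.9, -111.6, 70.8])]
blade []
stand_hole [(0.94, [407.5, -19
[... 227 characters left out ...]
 [732.1, -275.8, -5.2]), (0.6, [567.9, -114.1, 67.4]), (0.53, [564.5, -114.9, 41.6])]
top 493.6566553606297 493.6566553606297 326.7440973292832 248.2280918733916 [[-0.08911778 -0.99601843 -0.0023042 ]
 [-0.9755227   0.0877504  -0.20163164]
 [ 0.20103103 -0.01572116 -0.97945871]] [-38.22121117 570.8121541  935.56029811]
tube_end []
bore [(0.88, [589.5, 119.9, 74.1])]
tool_grip [(0.63, [361.0, 25.5, 3.4]), (0.49, [563.3, -114.0, 66.2])]
blade []
stand_hole [(0.89, [570.3, -259.1, 42.0]), (0.87, [413.6, -195.8, 38.2]), (0.66, [564.0, -115.6, 42.4]), (0.6, [461.3, -382.1, 43.7])]
tip_box [(0.81, [705.5, 17.9, -0.1])]
vial [(0.64, [360.6, 26.2, -0.0])]
climate_meter [(0.74, [730.5, -274.4, 4.2])]
```

View pics/scene0.png

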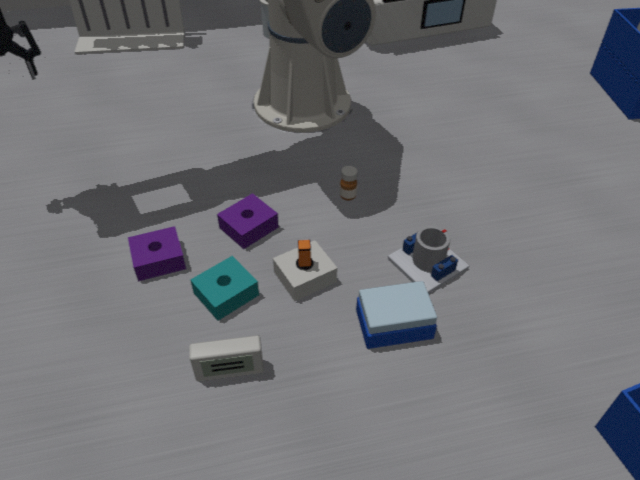

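View pics/top0.png

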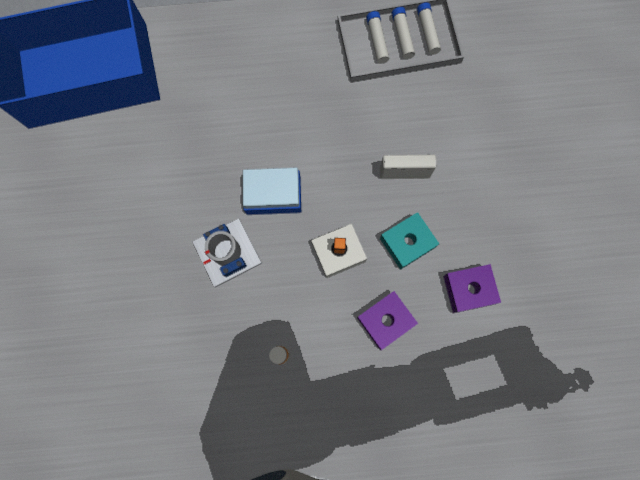

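White stand with the orange tool is at scene pixel (305,268) / top (339,250). The purple ones (scene 248,220 and 157,253) and the turquoise one (225,287) are look-alikes and stay untouched. The tube is at scene (431,250) / top (222,248), with the red mark at top (207,261). I'll enlarge crops to confirm.

```bash
cat > h.py <<'E'
from rig import r, grab_frame, spotter
import cv2, numpy as np
def proj(f,X):
    c=np.asarray(X,float).reshape(-1,3)@f["R"].T+f["t"]
    return np.c_[f["fx"]*c[:,0]/c[:,2]+f["cx"],f["fy"]*c[:,1]/c[:,2]+f["cy"]]
def unproj(f,uv,z):
    uv=np.asarray(uv,float).reshape(-1,2)
    d=np.c_[(uv[:,0]-f["cx"])/f["fx"],(uv[:,1]-f["cy"])/f["fy"],np.ones(len(uv))]@f["R"]
    C=-f["R"].T@f["t"]
    return C+d*((z-C[2])/d[:,2])[:,None]
def crop(f,u0,v0,w,h,k,curves=()):
    im=cv2.resize(f["img"][v0:v0+h,u0:u0+w,::-1],None,fx=k,fy=k,interpolation=cv2.INTER_CUBIC)
    for X,col in curves:
        p=((proj(f,X)+0.5-[u0,v0])*k*16).astype(np.int32)
        cv2.polylines(im,[p],True,col,1,cv2.LINE_AA,4)
    return im
def circ(c,rr,z):
    a=np.linspace(0,2*np.pi,60,endpoint=False); return np.c_[c[0]+rr*np.cos(a),c[1]+rr*np.sin(a),np.full(60,z)]
def rect(c,w,h,yaw,z):
    R=np.array([[np.cos(yaw),-np.sin(yaw)],[np.sin(yaw),np.cos(yaw)]])
    p=np.array([[w,h],[-w,h],[-w,-h],[w,-h]])/2@R.T+np.array(c); return np.c_[p,np.full(4,z)]
E
python3 - <<'E'
from h import *
s=grab_frame("scene");t=grab_frame("top")
import pickle; pickle.dump((s,t),open("f0.pkl","wb"))
a=crop(t,180,205,90,90,6);b=crop(s,385,215,90,80,6)
cv2.imwrite("pics/tube_t.png",a);cv2.imwrite("pics/tube_s.png",b)
cv2.imwrite("pics/stand_t.png",crop(t,300,215,80,70,8));cv2.imwrite("pics/stand_s.png",crop(s,265,230,80,75,8))
E
```

```text
(no output)
```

View pics/tube_t.png

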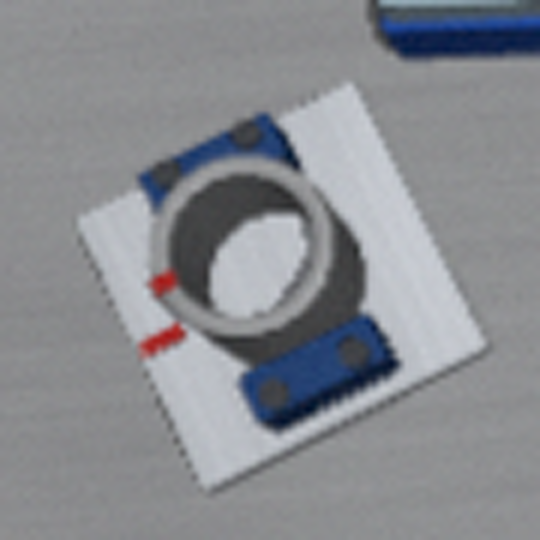

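View pics/tube_s.png

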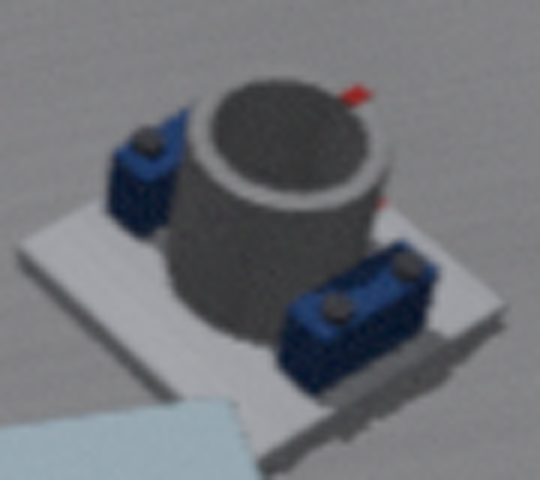

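View pics/stand_t.png

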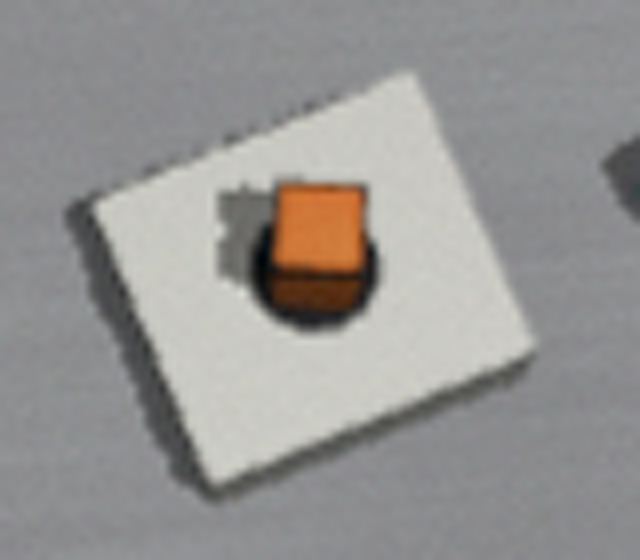

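View pics/stand_s.png

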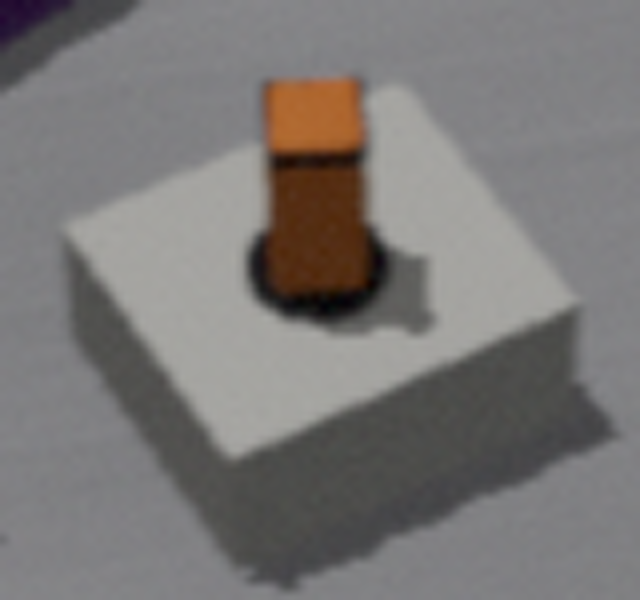

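```bash
python3 - <<'E'
from h import *
import pickle; s,t=pickle.load(open("f0.pkl","rb"))
def U(f,p,k,o,z): return unproj(f,(np.array(p,float)+0.5)/k-0.5+o,z)
def quad(n,P):
    c=P.mean(0); e=[P[(i+1)%4]-P[i] for i in range(4)]
    print(n,c.round(1),"len",[round(np.linalg.norm(x),1) for x in e],"yaw deg mod90",[round(np.degrees(np.arctan2(x[1],x[0]))%90,1) for x in e])
quad("stand t",U(t,[(97,203),(410,72),(535,345),(213,487)],8,[300,215],40))
quad("stand s",U(s,[(65,230),(405,87),(578,303),(235,460)],8,[265,230],40))
quad("handle t",U(t,[(276,185),(365,185),(365,270),(276,268)],8,[300,215],93))
quad("handle s",U(s,[(266,82),(362,82),(362,155),(268,155)],8,[265,230],93))
quad("plate t",U(t,[(350,85),(488,347),(210,490),(80,217)],6,[180,205],12))
for n,f,o,pts in (("t",t,[180,205],[(148,245),(333,245),(242,152),(242,338)]),("ti",t,[180,205],[(168,245),(318,245),(242,172),(242,318)]),("s",s,[385,215],[(192,140),(390,140),(288,80),(288,208)]),("si",s,[385,215],[(212,135),(367,135),(288,80),(288,190)])):
    P=U(f,pts,6,o,75); print(n,((P[0,:2]+P[1,:2])/2).round(1),((P[2,:2]+P[3,:2])/2).round(1),np.linalg.norm(P[0]-P[1]),np.linalg.norm(P[2]-P[3]))
print(U(t,[(163,282)],6,[180,205],75),U(t,[(163,340)],6,[180,205],12),U(s,[(358,95)],6,[385,215],75))
E
```

```text
stand t [ 565.  -113.8   40. ] len [np.float64(88.0), np.float64(78.4), np.float64(89.9), np.float64(79.6)] yaw deg mod90 [np.float64(18.1), np.float64(18.3), np.float64(18.9), np.float64(16.9)]
stand s [ 566.8 -114.8   40. ] len [np.float64(89.9), np.float64(77.6), np.float64(88.7), np.float64(78.6)] yaw deg mod90 [np.float64(17.2), np.float64(17.5), np.float64(17.9), np.float64(18.3)]
handle t [ 566.2 -114.4   93. ] len [np.float64(21.7), np.float64(21.1), np.float64(21.6), np.float64(20.6)] yaw deg mod90 [np.float64(84.9), np.float64(84.5), np.float64(83.5), np.float64(84.7)]
handle s [ 569.7 -116.3   93. ] len [np.float64(21.2), np.float64(21.8), np.float64(20.4), np.float64(21.8)] yaw deg mod90 [np.float64(77.2), np.float64(77.6), np.float64(77.2), np.float64(79.5)]
plate t [585.9 121.   12. ] len [np.float64(107.8), np.float64(107.3), np.float64(109.1), np.float64(105.1)] yaw deg mod90 [np.float64(23.5), np.float64(22.8), np.float64(22.4), np.float64(22.1)]
t [586.3 122. ] [586.5 121.5] 61.119531213003334 62.843540287745704
ti [586.2 121.2] [586.4 121.5] 49.55617943473637 49.328006653471526
s [589.7 119.2] [590.6 117.9] 60.156448788740505 53.87606783414217
si [587.6 119.5] [587.2 119.2] 47.1558416725029 46.52328868114853
[[576.14770535 147.9907074   75.        ]] [[569.34802096 163.41102328  12.        ]] [[576.24302401 146.09084705  75.        ]]
```

```bash
cat >> h.py <<'E'
def step(dw,yaw,dyaw=0):
    "world shift mm -> tool fractions, yaw deg"
    y=np.radians(yaw);x,yy,z=dw
    return np.round([(x*np.cos(y)+yy*np.sin(y))/1000,(x*np.sin(y)-yy*np.cos(y))/1000,-z/1000,-dyaw/180],5)
E
python3 -c "
from h import *
print(step((567-181.6,-114.8+598.0,340-404.7),np.degrees(.2948),64.1))"
```

```text
[ 0.50917 -0.35038  0.0647  -0.35611]
```

Emit:
{"op": "apply_moves", "data": {
  "motion": "1 0.5092 -0.3504 0.0647 -0.3561;1 0.5092 -0.3504 0.0647 -0.3561;1 0.5092 -0.3504 0.0647 -0.3561;1 0.5092 -0.3504 0.0647 -0.3561;1 0.5092 -0.3504 0.0647 -0.3561;1 0.5092 -0.3504 0.0647 -0.3561;1 0.5092 -0.3504 0.0647 -0.3561;1 0.5092 -0.3504 0.0647 -0.3561;1 0.5092 -0.3504 0.0647 -0.3561;1 0.5092 -0.3504 0.0647 -0.3561;1 0.5092 -0.3504 0.0647 -0.3561;1 0.5092 -0.3504 0.0647 -0.3561;1 0.5092 -0.3504 0.0647 -0.3561;1 0.5092 -0.3504 0.0647 -0.3561;1 0.5092 -0.3504 0.0647 -0.3561;1 0.5092 -0.3504 0.0647 -0.3561;1 0.5092 -0.3504 0.0647 -0.3561;1 0.5092 -0.3504 0.0647 -0.3561;1 0.5092 -0.3504 0.0647 -0.3561",
  "squeeze": 80
}}

```text
clock: 2.58
eef_pos: [566.4, -115.6, 340.0]
tcp_rot: [-3.141, 0.0, 1.413]
contact_force: [0.1, -0.5, -0.0]
opening: 0.999
```

Emit:
{"op": "apply_moves", "data": {
  "motion": "1 0 0 0.03 0;1 0 0 0.06 0;1 0 0 0.085 0;1 0 0 0.105 0;1 0 0 0.117 0;1 0 0 0.117 0;1 0 0 0.117 0"
}}

```text
clock: 3.17
eef_pos: [566.8, -115.6, 223.2]
tcp_rot: [-3.141, 0.0, 1.412]
contact_force: [0.8, -0.1, 0.8]
opening: 1.001
```

```bash
python3 - <<'E'
from h import *
s=grab_frame("scene");t=grab_frame("top")
cv2.imwrite("pics/g_t.png",crop(t,290,200,100,100,6));cv2.imwrite("pics/g_s.png",crop(s,240,180,130,120,5))
print(r.sense()["eef_pos"])
E
```

```text
[ 567.53717932 -115.34850028  224.36271145]
```

View pics/g_s.png

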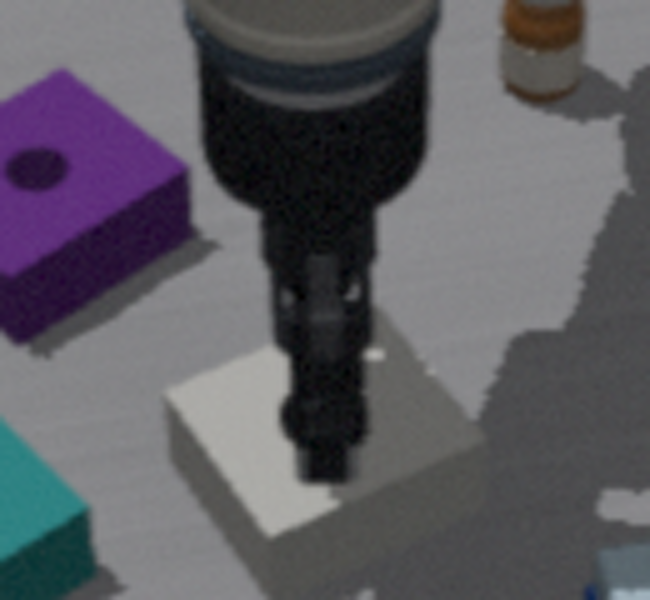

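The near finger hides the handle at about (330,440) and is straddling the stand's centre as intended. I'm closing the jaws.

Emit:
{"op": "apply_moves", "data": {
  "motion": "-1 0 0 0 0;-1 0 0 0 0;-1 0 0 0 0;-1 0 0 0 0;-1 0 0 0 0;-1 0 0 0 0;-1 0 0 0 0;-1 0 0 0 0;-1 0 0 0 0;-1 0 0 0 0;-1 0 0 0 0;-1 0 0 0 0",
  "squeeze": 80
}}

```text
clock: 4.27
eef_pos: [567.1, -114.8, 223.4]
tcp_rot: [3.141, -0.0, 1.414]
contact_force: [-1.5, 0.4, 4.9]
opening: 0.247
```

```bash
python3 - <<'E'
from h import *
print(r.sense())
E
```

```text
{'clock': 4.2667, 'qpos': array([-2.02236261e-01,  5.11351322e-01,  1.86410074e+00,  2.61190503e-05,
        7.65845022e-01, -4.50978878e-02]), 'qvel': array([-0.00016188, -0.00109607, -0.00182372,  0.00078131,  0.00036491,
       -0.00029703]), 'joint_efforts': array([-1.58375655e-01, -5.81921446e+01, -2.33848357e+01, -5.62763948e-02,
       -5.06635699e-01,  4.87907571e-03]), 'eef_pos': array([ 567.13558706, -114.75071858,  223.38080059]), 'tcp_rot': array([ 3.14129657e+00, -4.76660600e-06,  1.41363913e+00]), 'contact_force': array([-1.54329753,  0.42267555,  4.930835  ]), 'wrist_torque': array([0.05102012, 0.23190507, 0.06634855]), 'opening': 0.24706117292911267}
```

Emit:
{"op": "apply_moves", "data": {
  "motion": "-1 0 0 -0.005 0;-1 0 0 -0.02 0;-1 0 0 -0.05 0;-1 0 0 -0.08 0;-1 0 0 -0.11 0;-1 0 0 -0.13 0;-1 0 0 -0.13 0;-1 0 0 -0.13 0;-1 0 0 -0.13 0"
}}

```text
clock: 5.02
eef_pos: [566.4, -114.7, 351.9]
tcp_rot: [-3.14, -0.0, 1.414]
contact_force: [0.2, 0.1, -2.0]
opening: 0.251
```

```bash
python3 - <<'E'
from h import *
s=grab_frame("scene");t=grab_frame("top")
cv2.imwrite("pics/l_t.png",crop(t,290,180,100,100,6));cv2.imwrite("pics/l_s.png",crop(s,240,130,130,150,4))
import pickle; pickle.dump((s,t),open("f1.pkl","wb"))
for i in range(4):
  print(r.sense()["eef_pos"],r.sense()["contact_force"]); grab_frame("top")
E
```

```text
[ 566.40565848 -114.67535896  351.2869453 ] [-0.10725612 -0.11566159 -1.9382777 ]
[ 566.48152722 -114.68577009  351.35183511] [-0.98212644  0.45744563 -1.99082476]
[ 566.61954178 -114.73154656  351.51318943] [-0.2098714   0.00269518 -1.77971633]
[ 566.7465413  -114.76709894  351.76734504] [ 0.44643812 -0.30978727 -1.3266383 ]
```

View pics/l_s.png

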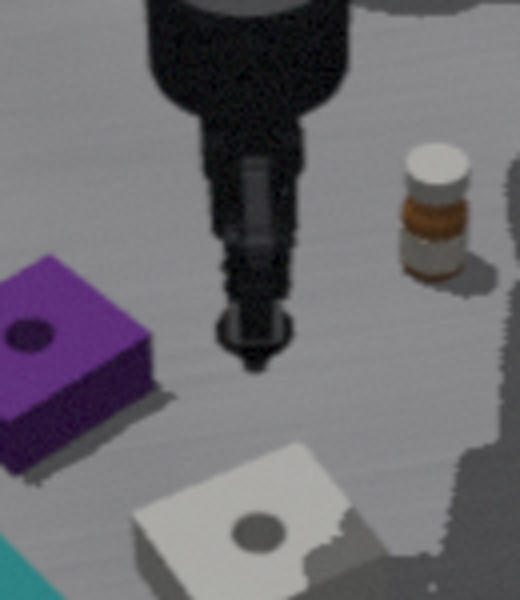

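View pics/l_t.png

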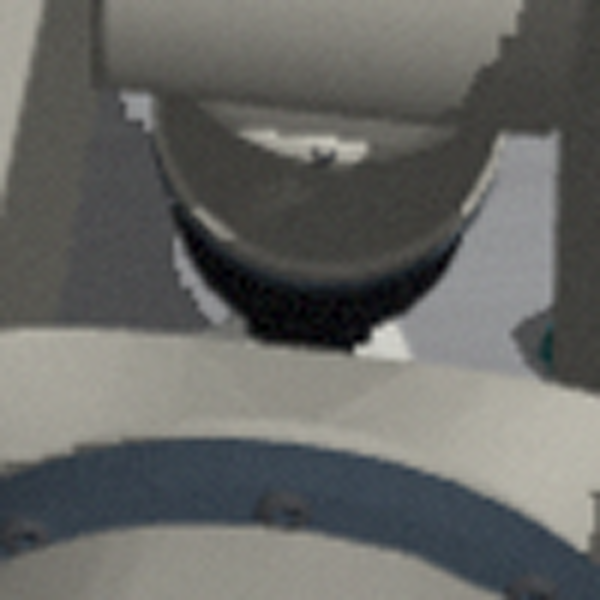

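```bash
python3 - <<'E'
from h import *
import pickle; s,t=pickle.load(open("f1.pkl","rb"))
def U(p,z,k=4,o=(240,130)): return unproj(s,(np.array(p,float)+0.5)/k-0.5+o,z)
print("hole",U([(231,532),(287,532),(259,511),(259,554)],40))
print("tip",U([(246,366),(268,366),(257,368)],151))
print("collar",U([(216,330),(293,330)],170))
th=np.radians(112.5);m=np.array([np.cos(th),np.sin(th)])
b=np.array([587,120.7]); print("entry",b+10*m, "pos17",b+17*m)
a=b+9*m
print(step((a[0]-567,a[1]+114.8,0),81))
E
```

```text
hole [[ 563.24347835 -127.73513804   40.        ]
 [ 568.89455631 -102.89116083   40.        ]
 [ 553.57296599 -112.64851599   40.        ]
 [ 578.94101698 -118.06268721   40.        ]]
tip [[ 569.60301355 -120.15067843  151.        ]
 [ 571.63516533 -111.15403037  151.        ]
 [ 571.78125696 -115.90002888  151.        ]]
collar [[ 564.96001196 -131.52701029  170.        ]
 [ 571.97153204 -100.43461946  170.        ]]
entry [583.17316568 129.93879533] pos17 [580.49438165 136.40595205]
[ 0.2434  -0.02179  0.       0.     ]
```

```bash
python3 -c "
from h import *
print(step((582.6-567,129.3+114.8,0),81), step((582.6-567,129.3+114.8,-66),81))"
```

```text
[ 0.24354 -0.02278  0.       0.     ] [ 0.24354 -0.02278  0.066    0.     ]
```

Emit:
{"op": "apply_moves", "data": {
  "motion": "-1 0.03 -0.003 0 0;-1 0.06 -0.006 0 0;-1 0.095 -0.009 0 0;-1 0.13 -0.012 0 0;-1 0.165 -0.015 0 0;-1 0.195 -0.018 0 0;-1 0.22 -0.021 0 0;-1 0.2385 -0.0228 0 0;-1 0.2435 -0.0228 0 0;-1 0.2435 -0.0228 0.03 0;-1 0.2435 -0.0228 0.054 0;-1 0.2435 -0.0228 0.06 0;-1 0.2435 -0.0228 0.06 0;-1 0.2435 -0.0228 0.06 0"
}}

```text
clock: 6.48
eef_pos: [582.9, 128.8, 293.3]
tcp_rot: [-3.141, 0.0, 1.413]
contact_force: [0.5, -0.8, -0.3]
opening: 0.249
```

```bash
python3 - <<'E'
from h import *
s=grab_frame("scene");t=grab_frame("top")
cv2.imwrite("pics/m_s.png",crop(s,385,175,100,110,7))
cv2.imwrite("pics/m_t.png",crop(t,170,195,100,100,6))
import pickle; pickle.dump((s,t),open("f2.pkl","wb"))
for i in range(4):
  print(r.sense()["eef_pos"],r.sense()["contact_force"]); grab_frame("top")
E
```

```text
[583.35403022 128.9791124  294.41048471] [-0.15865768  0.05421294 -0.68947958]
[583.31549658 129.07081172 294.47130434] [ 0.66590579  0.25170527 -1.72141497]
[583.23048497 129.13371864 294.41565201] [ 0.18077863 -0.0525197  -1.42080387]
[583.10848562 129.13587076 294.23230926] [ 0.21735965  0.19731541 -1.7054857 ]
```

View pics/m_s.png

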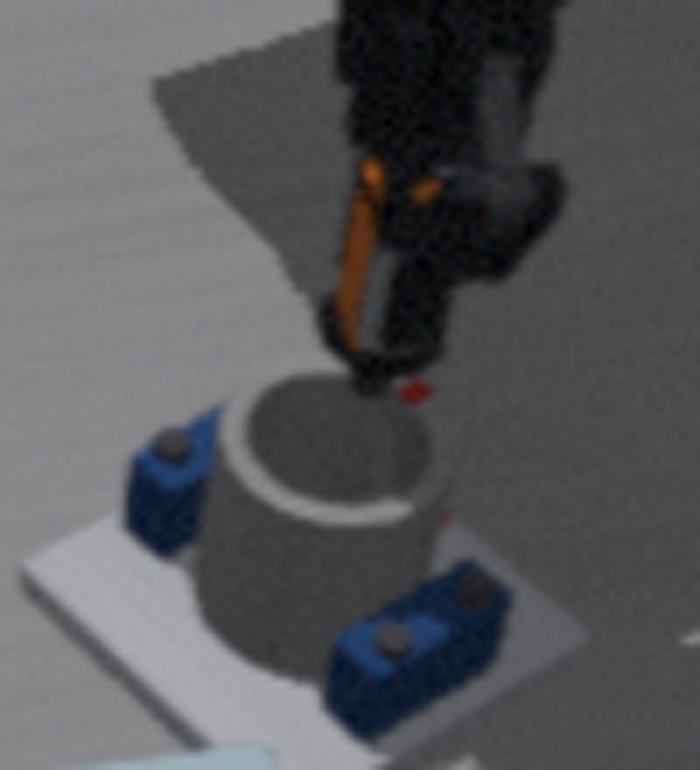

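View pics/m_t.png

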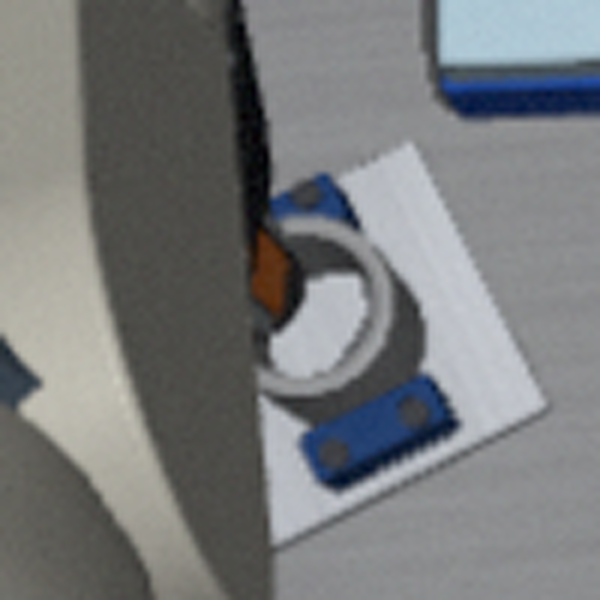

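The tool is held upright, with the collar at about (383,345). The blade tip at (370,392) is above the mark side of the mouth, and the red rim mark is at (415,390). Next I check it numerically.

```bash
python3 - <<'E'
from h import *
import pickle; s,t=pickle.load(open("f2.pkl","rb"))
def U(p,z,k=7,o=(385,175)): return unproj(s,(np.array(p,float)+0.5)/k-0.5+o,z)
print("tip",U([(352,385),(392,385),(371,394)],91))
print("collar",U([(322,325),(443,345)],110))
P=U([(246,438),(432,438),(340,375),(340,505),(218,432),(445,440)],75); print(P)
th=np.radians(112.5)
for b,z,c in(((585,120.7),75,None),):
  im=crop(s,385,175,100,110,7,[(circ((587.4,119.3),24,75),(0,255,0)),(circ((587.4,119.3),31,75),(0,255,255)),(circ((582.6+2.5,129.3-1.4),5.5,91),(0,0,255)),(circ((582.6+2.5,129.3-1.4),17,110),(0,0,255))])
  cv2.imwrite("pics/m_o.png",im)
E
```

```text
tip [[584.59371963 122.01554488  91.        ]
 [586.87593098 132.10406624  91.        ]
 [588.73017785 125.63449821  91.        ]]
collar [[579.62464275 112.78239655 110.        ]
 [593.20953445 140.26961445 110.        ]]
[[582.44203151  96.09066728  75.        ]
 [593.15633363 143.39122278  75.        ]
 [566.18153532 128.1854218   75.        ]
 [610.21590327 111.52813511  75.        ]
 [578.78491455  89.70257551  75.        ]
 [594.58081291 146.43079591  75.        ]]
```

View pics/m_o.png

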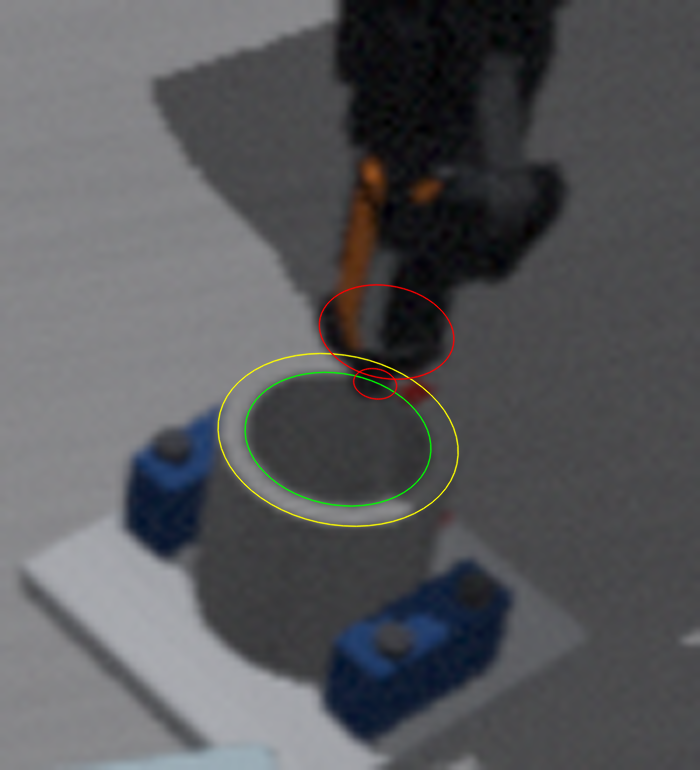

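Emit:
{"op": "apply_moves", "data": {
  "motion": "-1 0 0 0.008 0;-1 0 0 0.016 0;-1 0 0 0.022 0;-1 0 0 0.0235 0;-1 0 0 0.0235 0;-1 0 0 0.0235 0"
}}

```text
clock: 7.28
eef_pos: [582.6, 129.3, 269.1]
tcp_rot: [-3.141, 0.0, 1.414]
contact_force: [0.6, -0.8, -1.0]
opening: 0.25
```

```bash
python3 - <<'E'
from h import *
for i in range(6):
  q=r.sense();print(q["eef_pos"],q["contact_force"],q["wrist_torque"]); grab_frame("top")
m=np.array([np.cos(np.radians(112.5)),np.sin(np.radians(112.5)),0])
for k in (1,2,3,4,5,6,7,8): print(k,step(k*m,81))
E
```

```text
[582.62840176 129.26166664 269.14120616] [ 0.64030785 -0.78981188 -1.00200889] [-0.03667112 -0.03807916  0.00100011]
[582.72307338 129.31154947 269.45506849] [-0.69538361  0.8598464  -0.79430196] [ 0.0452868  -0.00315658  0.01440799]
[582.78927607 129.28587836 269.62585338] [ 0.08385574 -0.39669315 -0.78135707] [ 0.0076902  -0.02660134  0.03111798]
[582.79460853 129.31079926 269.73686416] [ 0.00168496  0.11567267 -1.44465199] [-0.03004132 -0.009005   -0.01010192]
[582.77549023 129.29880673 269.77118572] [-0.05701483 -0.68590679 -1.73614892] [0.04403618 0.03039394 0.00437629]
[582.7305665  129.31134691 269.72863386] [ 0.81246555 -0.07558158 -0.99012671] [-0.0025125  -0.02642184  0.06704322]
1 [ 0.00085 -0.00052 -0.       0.     ]
2 [ 0.00171 -0.00104 -0.       0.     ]
3 [ 0.00256 -0.00157 -0.       0.     ]
4 [ 0.00341 -0.00209 -0.       0.     ]
5 [ 0.00426 -0.00261 -0.       0.     ]
6 [ 0.00512 -0.00313 -0.       0.     ]
7 [ 0.00597 -0.00366 -0.       0.     ]
8 [ 0.00682 -0.00418 -0.       0.     ]
```

```bash
cat >> h.py <<'E'
def feel(n=3):
    F=[];T=[];P=[]
    for i in range(n):
        q=r.sense();F.append(q["contact_force"]);T.append(q["wrist_torque"]);P.append(q["eef_pos"]);grab_frame("top")
    q=r.sense();F.append(q["contact_force"]);T.append(q["wrist_torque"]);P.append(q["eef_pos"])
    F=np.mean(F,0);T=np.mean(T,0);L=.195
    print("F",F.round(2),"fromT",np.array([-T[1],T[0]])/L,"P",np.mean(P,0).round(2),"t",q["clock"])
    f=(np.array([-T[1],T[0]])/L); print("mag %.2f dir(outward press) %.0f"%(np.hypot(*f),np.degrees(np.arctan2(-f[1],-f[0]))))
E
echo
```

Emit:
{"op": "apply_moves", "data": {
  "motion": "-1 0.0017 -0.001 0 0;-1 0.0034 -0.0021 0 0;-1 0.0051 -0.0031 0 0;-1 0.0051 -0.0031 0 0;-1 0.0051 -0.0031 0 0"
}}

```text
clock: 8.0
eef_pos: [580.3, 135.0, 269.5]
tcp_rot: [3.142, -0.0, 1.414]
contact_force: [-0.4, -0.1, -0.7]
opening: 0.248
```

```bash
python3 -c "
from h import *
feel(4)"
```

```text
F [-0.   -0.14 -1.41] fromT [0.13853523 0.07593362] P [580.36 134.85 269.49] t 8.2
mag 0.16 dir(outward press) -151
```

Emit:
{"op": "apply_moves", "data": {
  "motion": "-1 0.0005 -0.0003 0 0;-1 0.0009 -0.0005 0 0;-1 0.0013 -0.0008 0 0;-1 0.0013 -0.0008 0 0"
}}

```text
clock: 8.53
eef_pos: [579.8, 136.3, 269.5]
tcp_rot: [-3.142, -0.0, 1.414]
contact_force: [-0.3, 0.2, -1.2]
opening: 0.246
```

```bash
python3 -c "
from h import *
feel(3)"
```

```text
F [ 0.04  0.22 -1.33] fromT [ 0.12481108 -0.03381529] P [579.77 136.23 269.48] t 8.6833
mag 0.13 dir(outward press) 165
```

Emit:
{"op": "apply_moves", "data": {
  "motion": "-1 0.0004 -0.0002 0 0;-1 0.0007 -0.0004 0 0;-1 0.0007 -0.0004 0 0"
}}

```text
clock: 8.93
eef_pos: [579.5, 137.0, 269.5]
tcp_rot: [-3.142, -0.0, 1.413]
contact_force: [0.5, -0.1, -1.9]
opening: 0.245
```

```bash
python3 -c "
from h import *
feel(3)"
```

```text
F [ 0.07  0.39 -1.57] fromT [-0.12378894  0.05831645] P [579.49 136.96 269.48] t 9.0833
mag 0.14 dir(outward press) -25
```

Emit:
{"op": "apply_moves", "data": {
  "motion": "-1 0.0003 -0.0002 0 0;-1 0.0006 -0.0004 0 0;-1 0.0006 -0.0004 0 0"
}}

```text
clock: 9.33
eef_pos: [579.2, 137.6, 269.5]
tcp_rot: [-3.142, 0.0, 1.413]
contact_force: [-0.5, 0.6, -1.8]
opening: 0.249
```

```bash
python3 -c "
from h import *
feel(3)"
```

```text
F [ 0.1   0.17 -1.5 ] fromT [0.02488539 0.03217376] P [579.18 137.62 269.48] t 9.4833
mag 0.04 dir(outward press) -128
```

Offset is now (7.7,-4.7), still free.

Emit:
{"op": "apply_moves", "data": {
  "motion": "-1 0.0003 -0.0002 0 0;-1 0.0006 -0.0004 0 0;-1 0.0006 -0.0004 0 0"
}}

```text
clock: 9.73
eef_pos: [579.0, 138.2, 269.5]
tcp_rot: [3.141, 0.0, 1.414]
contact_force: [0.6, -0.8, -1.6]
opening: 0.249
```

```bash
python3 -c "
from h import *
feel(3)"
```

```text
F [ 0.9  -1.77 -1.42] fromT [ 0.62410975 -1.28591396] P [578.96 138.18 269.5 ] t 9.8833
mag 1.43 dir(outward press) 116
```

Emit:
{"op": "apply_moves", "data": {
  "motion": "-1 0.0002 -0.0001 0 0;-1 0.0004 -0.0003 0 0;-1 0.0004 -0.0003 0 0"
}}

```text
clock: 10.13
eef_pos: [578.8, 138.5, 269.5]
tcp_rot: [3.141, 0.0, 1.414]
contact_force: [1.9, -2.5, -2.4]
opening: 0.247
```

```bash
python3 -c "
from h import *
feel(4)"
```

```text
F [ 1.85 -3.53 -2.38] fromT [ 1.98634756 -3.99746849] P [578.8  138.5  269.51] t 10.3333
mag 4.46 dir(outward press) 116
```

```bash
cat >> h.py <<'E'
X0=np.array([582.6,129.3]);Y=np.radians(81);ex=np.array([np.cos(Y),np.sin(Y)]);ey=np.array([np.sin(Y),-np.cos(Y)])
def cmd(off): return X0+off[0]*ex+off[1]*ey
def plan(off,C,rho,a1,n):
    "off: tool offset mm from X0 now; go to angle a1 (deg world) about C at radius rho in n rows"
    p=cmd(off)-C;a0=np.degrees(np.arctan2(p[1],p[0]));r0=np.hypot(*p)
    a0=a0%360; print("now ang %.1f r %.2f"%(a0,r0))
    for k in range(1,n+1):
        s=k/n;a=np.radians(a0+(a1-a0)*s);rr=r0+(rho-r0)*s
        d=C+rr*np.array([np.cos(a),np.sin(a)])-X0;o=np.array([d@ex,d@ey])
        print("-1 %.4f %.4f 0 0;"%tuple((o-off)/1000),end=" ")
    print("\nfinal off",o.round(1))
E
python3 -c "
from h import *
plan(np.array([8.7,-5.4]),np.array([586.2,122.4]),18.0,136,4)"
```

```text
now ang 114.9 r 18.01
-1 -0.0010 -0.0013 0 0; -1 -0.0021 -0.0026 0 0; -1 -0.0033 -0.0037 0 0; -1 -0.0046 -0.0047 0 0; 
final off [  4.1 -10.1]
```

Emit:
{"op": "apply_moves", "data": {
  "motion": "-1 -0.001 -0.0013 0 0;-1 -0.0021 -0.0026 0 0;-1 -0.0033 -0.0037 0 0;-1 -0.0046 -0.0047 0 0;-1 -0.0046 -0.0047 0 0"
}}

```text
clock: 10.75
eef_pos: [573.1, 134.8, 269.7]
tcp_rot: [3.142, -0.0, 1.413]
contact_force: [2.3, -1.9, -1.1]
opening: 0.251
```

```bash
python3 -c "
from h import *
feel(4)
plan(np.array([4.1,-10.1]),np.array([586.2,122.4]),18.0,157,4)"
```

```text
F [ 1.99 -1.91  0.8 ] fromT [ 1.87204914 -2.07792643] P [573.18 134.85 269.62] t 10.95
mag 2.80 dir(outward press) 132
now ang 135.9 r 18.01
-1 -0.0014 -0.0009 0 0; -1 -0.0029 -0.0016 0 0; -1 -0.0044 -0.0023 0 0; -1 -0.0060 -0.0027 0 0; 
final off [ -1.9 -12.8]
```

```bash
python3 -c "
from h import *
plan(np.array([4.1,-10.1]),np.array([586.2,122.4]),18.3,157,5)"
```

```text
now ang 135.9 r 18.01
-1 -0.0011 -0.0008 0 0; -1 -0.0022 -0.0015 0 0; -1 -0.0034 -0.0021 0 0; -1 -0.0046 -0.0026 0 0; -1 -0.0059 -0.0030 0 0; 
final off [ -1.8 -13.1]
```

Emit:
{"op": "apply_moves", "data": {
  "motion": "-1 -0.0011 -0.0008 0 0;-1 -0.0022 -0.0015 0 0;-1 -0.0034 -0.0021 0 0;-1 -0.0046 -0.0026 0 0;-1 -0.0059 -0.003 0 0;-1 -0.0059 -0.003 0 0"
}}

```text
clock: 11.45
eef_pos: [569.2, 129.4, 269.4]
tcp_rot: [-3.141, 0.0, 1.413]
contact_force: [2.9, -0.9, -0.7]
opening: 0.251
```

```bash
python3 -c "
from h import *
feel(4)
plan(np.array([-1.8,-13.1]),np.array([586.2,122.4]),18.3,178,5)"
```

```text
F [ 2.01 -1.3  -1.38] fromT [ 2.09681158 -0.70321246] P [569.28 129.41 269.43] t 11.65
mag 2.21 dir(outward press) 161
now ang 156.9 r 18.29
-1 -0.0013 -0.0003 0 0; -1 -0.0026 -0.0005 0 0; -1 -0.0040 -0.0006 0 0; -1 -0.0053 -0.0005 0 0; -1 -0.0067 -0.0004 0 0; 
final off [ -8.5 -13.5]
```

```bash
python3 -c "
from h import *
plan(np.array([-1.8,-13.1]),np.array([585.4,122.0]),18.05,178,5)"
```

```text
now ang 154.7 r 17.72
-1 -0.0014 -0.0004 0 0; -1 -0.0028 -0.0007 0 0; -1 -0.0042 -0.0009 0 0; -1 -0.0057 -0.0010 0 0; -1 -0.0072 -0.0009 0 0; 
final off [ -9. -14.]
```

Emit:
{"op": "apply_moves", "data": {
  "motion": "-1 -0.0014 -0.0005 0 0;-1 -0.0028 -0.0008 0 0;-1 -0.0042 -0.001 0 0;-1 -0.0057 -0.001 0 0;-1 -0.0072 -0.0009 0 0;-1 -0.0072 -0.0009 0 0"
}}

```text
clock: 12.15
eef_pos: [567.4, 122.3, 269.5]
tcp_rot: [3.142, 0.0, 1.413]
contact_force: [2.8, -0.8, -0.2]
opening: 0.251
```

```bash
python3 -c "
from h import *
feel(4)
plan(np.array([-9,-14]),np.array([585.4,122.0]),18.05,198,5)"
```

```text
F [ 2.73 -0.31 -0.27] fromT [ 2.54373001 -0.32025916] P [567.42 122.38 269.52] t 12.35
mag 2.56 dir(outward press) 173
now ang 178.1 r 18.05
-1 -0.0012 0.0002 0 0; -1 -0.0025 0.0005 0 0; -1 -0.0037 0.0008 0 0; -1 -0.0048 0.0013 0 0; -1 -0.0060 0.0018 0 0; 
final off [-15.  -12.2]
```

```bash
python3 -c "
from h import *
plan(np.array([-9,-14]),np.array([585.4,122.0]),18.3,200,5)"
```

```text
now ang 178.1 r 18.05
-1 -0.0014 0.0002 0 0; -1 -0.0027 0.0005 0 0; -1 -0.0041 0.0008 0 0; -1 -0.0054 0.0013 0 0; -1 -0.0066 0.0019 0 0; 
final off [-15.6 -12.1]
```

Emit:
{"op": "apply_moves", "data": {
  "motion": "-1 -0.0014 0.0002 0 0;-1 -0.0027 0.0004 0 0;-1 -0.0041 0.0008 0 0;-1 -0.0054 0.0013 0 0;-1 -0.0066 0.0019 0 0;-1 -0.0066 0.0019 0 0"
}}

```text
clock: 12.85
eef_pos: [568.4, 115.6, 269.6]
tcp_rot: [3.141, -0.0, 1.413]
contact_force: [2.1, 1.7, -0.4]
opening: 0.25
```

```bash
python3 -c "
from h import *
feel(4)
plan(np.array([-15.6,-12.1]),np.array([585.4,122.0]),18.3,221,5)"
```

```text
F [ 3.12  1.59 -0.86] fromT [3.11093293 1.68514873] P [568.36 115.64 269.54] t 13.05
mag 3.54 dir(outward press) -152
now ang 199.9 r 18.28
-1 -0.0012 0.0007 0 0; -1 -0.0023 0.0015 0 0; -1 -0.0033 0.0023 0 0; -1 -0.0043 0.0032 0 0; -1 -0.0052 0.0042 0 0; 
final off [-20.8  -7.9]
```

Emit:
{"op": "apply_moves", "data": {
  "motion": "-1 -0.0012 0.0007 0 0;-1 -0.0023 0.0015 0 0;-1 -0.0033 0.0023 0 0;-1 -0.0043 0.0032 0 0;-1 -0.0052 0.0042 0 0;-1 -0.0052 0.0042 0 0"
}}

```text
clock: 13.55
eef_pos: [571.7, 109.9, 269.5]
tcp_rot: [-3.141, -0.0, 1.413]
contact_force: [2.0, 3.8, -0.6]
opening: 0.246
```

```bash
python3 -c "
from h import *
feel(4)
plan(np.array([-20.8,-7.9]),np.array([585.4,122.0]),18.3,242,5)"
```

```text
F [ 2.92  3.33 -0.75] fromT [3.09160742 3.5198067 ] P [571.65 109.94 269.48] t 13.75
mag 4.68 dir(outward press) -131
now ang 220.9 r 18.34
-1 -0.0008 0.0011 0 0; -1 -0.0016 0.0022 0 0; -1 -0.0022 0.0034 0 0; -1 -0.0028 0.0046 0 0; -1 -0.0033 0.0058 0 0; 
final off [-24.1  -2.1]
```

Emit:
{"op": "apply_moves", "data": {
  "motion": "-1 -0.0008 0.0011 0 0;-1 -0.0015 0.0022 0 0;-1 -0.0022 0.0034 0 0;-1 -0.0027 0.0046 0 0;-1 -0.0032 0.0058 0 0;-1 -0.0032 0.0058 0 0"
}}

```text
clock: 14.25
eef_pos: [576.5, 106.1, 269.3]
tcp_rot: [-3.14, -0.0, 1.413]
contact_force: [1.2, 5.8, -1.4]
opening: 0.251
```

```bash
python3 -c "
from h import *
feel(4)
plan(np.array([-24,-2.1]),np.array([585.4,122.0]),18.15,263,5)"
```

```text
F [ 1.25  5.46 -1.08] fromT [1.54038519 5.53990746] P [576.45 106.11 269.29] t 14.45
mag 5.75 dir(outward press) -106
now ang 241.8 r 18.25
-1 -0.0004 0.0013 0 0; -1 -0.0007 0.0026 0 0; -1 -0.0008 0.0040 0 0; -1 -0.0009 0.0053 0 0; -1 -0.0009 0.0066 0 0; 
final off [-24.9   4.5]
```

```bash
python3 -c "
from h import *
plan(np.array([-24,-2.1]),np.array([585.4,122.0]),17.9,263,5)"
```

```text
now ang 241.8 r 18.25
-1 -0.0003 0.0013 0 0; -1 -0.0006 0.0026 0 0; -1 -0.0007 0.0040 0 0; -1 -0.0007 0.0053 0 0; -1 -0.0007 0.0066 0 0; 
final off [-24.7   4.5]
```

Emit:
{"op": "apply_moves", "data": {
  "motion": "-1 -0.0003 0.0013 0 0;-1 -0.0006 0.0026 0 0;-1 -0.0007 0.004 0 0;-1 -0.0007 0.0053 0 0;-1 -0.0007 0.0066 0 0;-1 -0.0007 0.0066 0 0"
}}

```text
clock: 14.95
eef_pos: [582.3, 104.3, 268.9]
tcp_rot: [-3.138, 0.0, 1.413]
contact_force: [-1.2, 4.7, -1.0]
opening: 0.249
```

```bash
python3 -c "
from h import *
feel(4)
plan(np.array([-24.7,4.5]),np.array([585.4,122.0]),17.75,284,5)"
```

```text
F [-0.65  5.04 -1.19] fromT [-0.67902198  4.97027135] P [582.3  104.27 268.94] t 15.15
mag 5.02 dir(outward press) -82
now ang 262.9 r 17.94
-1 0.0001 0.0013 0 0; -1 0.0004 0.0026 0 0; -1 0.0007 0.0039 0 0; -1 0.0011 0.0051 0 0; -1 0.0016 0.0063 0 0; 
final off [-23.1  10.8]
```

Emit:
{"op": "apply_moves", "data": {
  "motion": "-1 0.0001 0.0013 0 0;-1 0.0003 0.0026 0 0;-1 0.0006 0.0039 0 0;-1 0.001 0.0051 0 0;-1 0.0015 0.0063 0 0;-1 0.0015 0.0063 0 0"
}}

```text
clock: 15.65
eef_pos: [589.6, 104.6, 269.2]
tcp_rot: [-3.141, 0.0, 1.413]
contact_force: [-2.0, 2.8, -1.8]
opening: 0.252
```

```bash
python3 -c "
from h import *
feel(4)
plan(np.array([-23.2,10.8]),np.array([585.4,122.0]),17.85,305,5)"
```

```text
F [-2.06  2.91 -2.09] fromT [-2.04718683  3.24423454] P [589.53 104.57 269.26] t 15.85
mag 3.84 dir(outward press) -58
now ang 283.8 r 17.82
-1 0.0005 0.0012 0 0; -1 0.0012 0.0024 0 0; -1 0.0019 0.0035 0 0; -1 0.0027 0.0045 0 0; -1 0.0036 0.0055 0 0; 
final off [-19.6  16.3]
```

```bash
python3 -c "
from h import *
plan(np.array([-23.2,10.8]),np.array([585.4,122.0]),18.05,305,5)"
```

```text
now ang 283.8 r 17.82
-1 0.0005 0.0012 0 0; -1 0.0011 0.0024 0 0; -1 0.0018 0.0035 0 0; -1 0.0026 0.0046 0 0; -1 0.0034 0.0056 0 0; 
final off [-19.8  16.4]
```

Emit:
{"op": "apply_moves", "data": {
  "motion": "-1 0.0005 0.0012 0 0;-1 0.0011 0.0024 0 0;-1 0.0018 0.0035 0 0;-1 0.0026 0.0046 0 0;-1 0.0034 0.0056 0 0;-1 0.0034 0.0056 0 0"
}}

```text
clock: 16.35
eef_pos: [595.6, 107.2, 269.3]
tcp_rot: [-3.141, 0.0, 1.414]
contact_force: [-4.7, 3.2, -1.4]
opening: 0.247
```

```bash
python3 -c "
from h import *
feel(4)
plan(np.array([-19.8,16.4]),np.array([585.4,122.0]),18.25,326,5)"
```

```text
F [-4.52  3.08 -1.04] fromT [-4.17555459  3.21700427] P [595.59 107.21 269.36] t 16.55
mag 5.27 dir(outward press) -38
now ang 304.8 r 18.05
-1 0.0009 0.0010 0 0; -1 0.0019 0.0018 0 0; -1 0.0030 0.0027 0 0; -1 0.0041 0.0034 0 0; -1 0.0053 0.0040 0 0; 
final off [-14.5  20.4]
```

```bash
python3 -c "
from h import *
plan(np.array([-19.8,16.4]),np.array([585.4,122.0]),17.95,326,5)"
```

```text
now ang 304.8 r 18.05
-1 0.0010 0.0009 0 0; -1 0.0020 0.0018 0 0; -1 0.0031 0.0025 0 0; -1 0.0043 0.0032 0 0; -1 0.0054 0.0038 0 0; 
final off [-14.4  20.2]
```

Emit:
{"op": "apply_moves", "data": {
  "motion": "-1 0.001 0.0009 0 0;-1 0.002 0.0018 0 0;-1 0.0031 0.0025 0 0;-1 0.0043 0.0032 0 0;-1 0.0054 0.0038 0 0;-1 0.0054 0.0038 0 0"
}}

```text
clock: 17.05
eef_pos: [600.0, 111.8, 269.2]
tcp_rot: [-3.14, 0.001, 1.414]
contact_force: [-4.2, 0.8, -1.1]
opening: 0.245
```

```bash
python3 -c "
from h import *
feel(4)
plan(np.array([-14.4,20.2]),np.array([585.4,122.0]),18.0,347,5)"
```

```text
F [-4.66  1.77 -1.23] fromT [-4.70063546  1.78172371] P [600.03 111.77 269.22] t 17.25
mag 5.03 dir(outward press) -21
now ang 325.9 r 17.99
-1 0.0012 0.0005 0 0; -1 0.0025 0.0009 0 0; -1 0.0038 0.0013 0 0; -1 0.0051 0.0015 0 0; -1 0.0064 0.0017 0 0; 
final off [-8.  21.9]
```

Emit:
{"op": "apply_moves", "data": {
  "motion": "-1 0.0012 0.0005 0 0;-1 0.0025 0.0009 0 0;-1 0.0038 0.0013 0 0;-1 0.0051 0.0015 0 0;-1 0.0064 0.0016 0 0;-1 0.0064 0.0016 0 0"
}}

```text
clock: 17.75
eef_pos: [602.6, 117.7, 269.2]
tcp_rot: [-3.14, 0.001, 1.414]
contact_force: [-5.1, -0.2, -0.7]
opening: 0.246
```

```bash
python3 -c "
from h import *
feel(4)
plan(np.array([-8,21.8]),np.array([585.4,122.0]),17.9,368,5)"
```

```text
F [-4.94 -0.07 -0.8 ] fromT [-5.07342352 -0.28700027] P [602.6  117.65 269.23] t 17.95
mag 5.08 dir(outward press) 3
now ang 347.1 r 17.93
-1 0.0013 0.0000 0 0; -1 0.0026 -0.0000 0 0; -1 0.0039 -0.0002 0 0; -1 0.0052 -0.0004 0 0; -1 0.0065 -0.0008 0 0; 
final off [-1.5 21. ]
```

Emit:
{"op": "apply_moves", "data": {
  "motion": "-1 0.0013 0 0 0;-1 0.0026 0 0 0;-1 0.0039 -0.0002 0 0;-1 0.0052 -0.0005 0 0;-1 0.0065 -0.0009 0 0;-1 0.0065 -0.0009 0 0"
}}

```text
clock: 18.45
eef_pos: [602.9, 124.1, 269.3]
tcp_rot: [-3.141, 0.001, 1.414]
contact_force: [-3.4, -1.4, -1.0]
opening: 0.251
```

```bash
python3 -c "
from h import *
feel(4)
plan(np.array([-1.5,20.9]),np.array([585.4,122.0]),17.85,389,5)"
```

```text
F [-4.66 -1.75 -1.35] fromT [-4.58203457 -2.1164437 ] P [602.88 124.12 269.34] t 18.65
mag 5.05 dir(outward press) 25
now ang 8.2 r 17.79
-1 0.0125 -0.0180 0 0; -1 -0.0020 -0.0345 0 0; -1 -0.0215 -0.0243 0 0; -1 -0.0163 -0.0030 0 0; -1 0.0057 -0.0029 0 0; 
final off [ 4.2 18. ]
```

The angle wrapped, so I discard that plan and recompute with 29°.

```bash
python3 -c "
from h import *
plan(np.array([-1.5,20.9]),np.array([585.4,122.0]),17.8,29,5)"
```

```text
now ang 8.2 r 17.79
-1 0.0012 -0.0004 0 0; -1 0.0024 -0.0009 0 0; -1 0.0035 -0.0015 0 0; -1 0.0046 -0.0022 0 0; -1 0.0057 -0.0030 0 0; 
final off [ 4.2 17.9]
```

Emit:
{"op": "apply_moves", "data": {
  "motion": "-1 0.0012 -0.0004 0 0;-1 0.0024 -0.0009 0 0;-1 0.0035 -0.0015 0 0;-1 0.0046 -0.0022 0 0;-1 0.0057 -0.003 0 0;-1 0.0057 -0.003 0 0"
}}

```text
clock: 19.15
eef_pos: [601.0, 130.2, 269.5]
tcp_rot: [3.142, 0.001, 1.414]
contact_force: [-4.0, -2.6, -0.9]
opening: 0.249
```

```bash
python3 -c "
from h import *
feel(4)
plan(np.array([4.2,17.9]),np.array([585.4,122.0]),17.85,50,5)"
```

```text
F [-4.07 -3.22 -0.58] fromT [-4.09796173 -2.99122666] P [600.97 130.14 269.47] t 19.35
mag 5.07 dir(outward press) 36
now ang 29.1 r 17.78
-1 0.0010 -0.0008 0 0; -1 0.0019 -0.0017 0 0; -1 0.0028 -0.0027 0 0; -1 0.0036 -0.0037 0 0; -1 0.0043 -0.0048 0 0; 
final off [ 8.5 13.1]
```

Emit:
{"op": "apply_moves", "data": {
  "motion": "-1 0.001 -0.0008 0 0;-1 0.0019 -0.0017 0 0;-1 0.0028 -0.0027 0 0;-1 0.0036 -0.0037 0 0;-1 0.0043 -0.0048 0 0;-1 0.0043 -0.0048 0 0"
}}

```text
clock: 19.85
eef_pos: [597.2, 134.9, 269.6]
tcp_rot: [3.14, 0.001, 1.414]
contact_force: [-3.7, -4.6, 0.3]
opening: 0.252
```

```bash
python3 -c "
from h import *
feel(4)
plan(np.array([8.5,13.1]),np.array([585.4,122.0]),17.9,71,5)"
```

```text
F [-2.81 -4.64 -0.16] fromT [-2.65656584 -4.43751724] P [597.26 134.94 269.68] t 20.05
mag 5.17 dir(outward press) 59
now ang 50.0 r 17.83
-1 0.0006 -0.0011 0 0; -1 0.0012 -0.0023 0 0; -1 0.0017 -0.0035 0 0; -1 0.0021 -0.0048 0 0; -1 0.0024 -0.0061 0 0; 
final off [10.9  7. ]
```

Emit:
{"op": "apply_moves", "data": {
  "motion": "-1 0.0006 -0.0011 0 0;-1 0.0011 -0.0023 0 0;-1 0.0016 -0.0035 0 0;-1 0.002 -0.0048 0 0;-1 0.0023 -0.0061 0 0;-1 0.0023 -0.0061 0 0"
}}

```text
clock: 20.55
eef_pos: [592.0, 138.3, 270.0]
tcp_rot: [3.139, 0.0, 1.414]
contact_force: [0.4, -5.3, -0.2]
opening: 0.246
```

```bash
python3 -c "
from h import *
feel(4)
plan(np.array([10.8,7.0]),np.array([585.4,122.0]),17.85,92,5)"
```

```text
F [-0.11 -5.59  0.18] fromT [-0.24576067 -5.44784262] P [592.04 138.27 269.97] t 20.75
mag 5.45 dir(outward press) 87
now ang 71.0 r 17.84
-1 0.0002 -0.0013 0 0; -1 0.0003 -0.0026 0 0; -1 0.0003 -0.0039 0 0; -1 0.0002 -0.0052 0 0; -1 -0.0001 -0.0065 0 0; 
final off [10.7  0.5]
```

Emit:
{"op": "apply_moves", "data": {
  "motion": "-1 0.0001 -0.0013 0 0;-1 0.0002 -0.0026 0 0;-1 0.0002 -0.0039 0 0;-1 0.0001 -0.0052 0 0;-1 -0.0002 -0.0065 0 0;-1 -0.0002 -0.0065 0 0"
}}

```text
clock: 21.25
eef_pos: [585.1, 139.6, 269.8]
tcp_rot: [3.14, -0.0, 1.414]
contact_force: [1.6, -3.7, 0.9]
opening: 0.248
```

```bash
python3 -c "
from h import *
feel(4)
plan(np.array([10.6,0.5]),np.array([585.4,122.0]),17.95,114,5)"
```

```text
F [ 2.01 -4.59  1.2 ] fromT [ 1.81663698 -4.25098258] P [585.18 139.62 269.81] t 21.45
mag 4.62 dir(outward press) 113
now ang 92.1 r 17.70
-1 -0.0003 -0.0013 0 0; -1 -0.0006 -0.0026 0 0; -1 -0.0011 -0.0039 0 0; -1 -0.0017 -0.0052 0 0; -1 -0.0023 -0.0064 0 0; 
final off [ 8.3 -5.9]
```

Emit:
{"op": "apply_moves", "data": {
  "motion": "-1 -0.0003 -0.0013 0 0;-1 -0.0006 -0.0026 0 0;-1 -0.0011 -0.0039 0 0;-1 -0.0017 -0.0052 0 0;-1 -0.0023 -0.0064 0 0;-1 -0.0023 -0.0064 0 0;-1 -0.0023 -0.0064 0 0"
}}

```text
clock: 22.03
eef_pos: [578.6, 138.5, 269.8]
tcp_rot: [3.14, -0.001, 1.414]
contact_force: [2.6, -4.4, 0.3]
opening: 0.252
```

```bash
python3 -c "
from h import *
feel(6)
m=np.array([np.cos(np.radians(112.5)),np.sin(np.radians(112.5)),0])
print(step(-8*m,81))
s=grab_frame('scene');cv2.imwrite('pics/e_s.png',crop(s,385,175,100,110,7))
"
```

```text
F [ 3.11 -4.12  0.24] fromT [ 3.0719654  -3.94780926] P [578.57 138.46 269.74] t 22.3333
mag 5.00 dir(outward press) 128
[-0.00682  0.00418  0.       0.     ]
```

View pics/e_s.png

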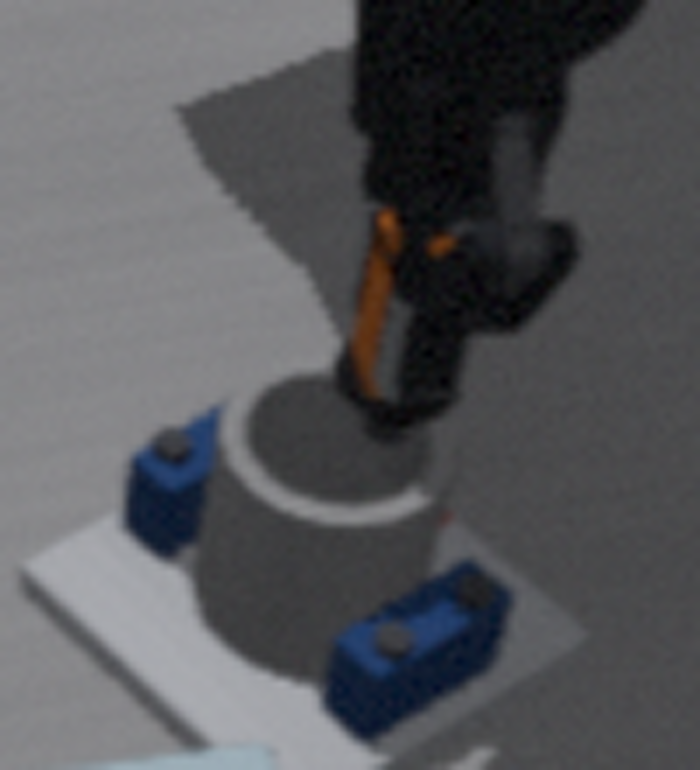

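Back at the mark: the blade at about (388,430) is on the edge, pressing with about 5 N. I back off inward on the mark side and lift out.

Emit:
{"op": "apply_moves", "data": {
  "motion": "-1 -0.0034 0.0021 0 0;-1 -0.0068 0.0042 0 0;-1 -0.0068 0.0042 0 0;-1 -0.0068 0.0042 -0.01 0;-1 -0.0068 0.0042 -0.03 0;-1 -0.0068 0.0042 -0.055 0;-1 -0.0068 0.0042 -0.08 0;-1 -0.0068 0.0042 -0.0835 0;-1 -0.0068 0.0042 -0.0835 0"
}}

```text
clock: 23.13
eef_pos: [581.6, 131.3, 355.2]
tcp_rot: [3.138, -0.002, 1.414]
contact_force: [0.6, 0.2, -1.2]
opening: 0.246
```

```bash
python3 -c "
from h import *
feel(2)
p=cmd(np.array([1.5,-1.7]));print(p,step((567-p[0],-114.8-p[1],0),81))"
```

```text
F [ 0.18 -0.11 -1.78] fromT [-0.02458685  0.0878886 ] P [581.14 131.12 353.73] t 23.2333
mag 0.09 dir(outward press) -74
[581.15558152 131.0474711 ] [-0.24504  0.02448  0.       0.     ]
```

Emit:
{"op": "apply_moves", "data": {
  "motion": "-1 -0.03 0.003 0 0;-1 -0.065 0.006 0 0;-1 -0.1 0.01 0 0;-1 -0.135 0.0135 0 0;-1 -0.17 0.017 0 0;-1 -0.205 0.0205 0 0;-1 -0.23 0.023 0 0;-1 -0.243 0.0245 0 0;-1 -0.245 0.0245 0 0;-1 -0.245 0.0245 0.03 0;-1 -0.245 0.0245 0.06 0;-1 -0.245 0.0245 0.075 0;-1 -0.245 0.0245 0.08 0;-1 -0.245 0.0245 0.08 0;-1 -0.245 0.0245 0.08 0;-1 -0.245 0.0245 0.08 0"
}}

```text
clock: 24.57
eef_pos: [567.7, -114.4, 274.1]
tcp_rot: [3.14, -0.0, 1.414]
contact_force: [0.0, -0.1, -1.7]
opening: 0.248
```

```bash
python3 -c "
from h import *
feel(2)
s=grab_frame('scene');t=grab_frame('top')
cv2.imwrite('pics/r_s.png',crop(s,250,200,100,100,7,[(circ((566.1,-115.3),12.5,40),(0,255,0)),(circ((567+2,-114.8-1),5.5,71),(0,0,255))]))
cv2.imwrite('pics/r_t.png',crop(t,290,200,100,100,6))"
```

```text
F [-0.24 -0.38 -1.59] fromT [0.08775247 0.05093583] P [ 567.63 -114.56  274.18] t 24.6667
mag 0.10 dir(outward press) -150
```

View pics/r_s.png

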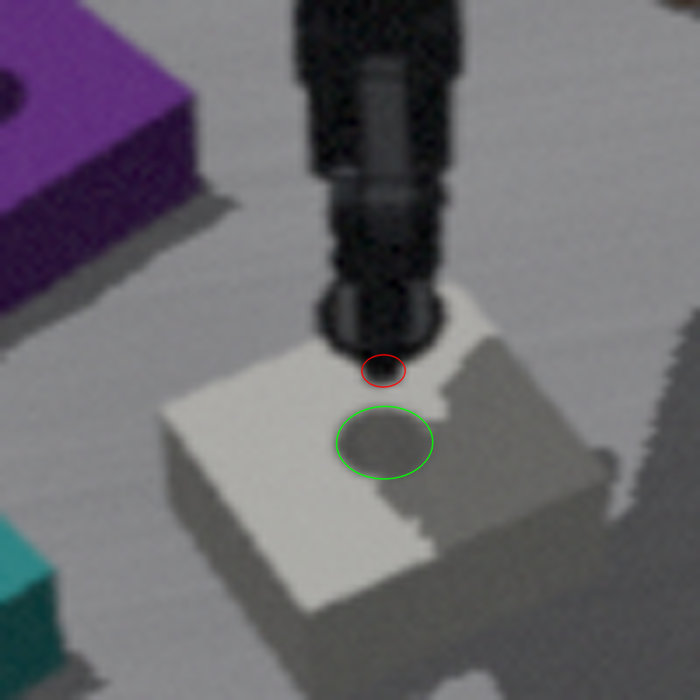

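View pics/r_t.png

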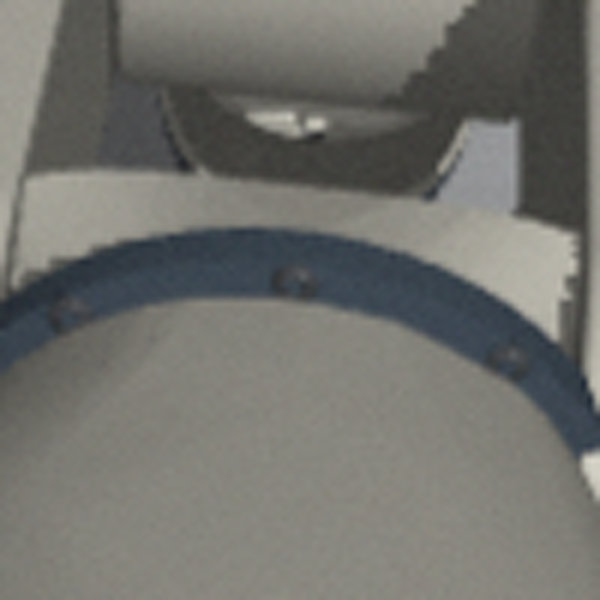

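The blade tip at (383,370) sits over the hole at (384,442), matching the predicted outlines. I'm lowering it.

Emit:
{"op": "apply_moves", "data": {
  "motion": "-1 0 0 0.015 0;-1 0 0 0.028 0;-1 0 0 0.038 0;-1 0 0 0.044 0;-1 0 0 0.047 0;-1 0 0 0.0485 0;-1 0 0 0.0485 0;-1 0 0 0.0485 0"
}}

```text
clock: 25.43
eef_pos: [567.3, -114.9, 224.9]
tcp_rot: [3.141, 0.0, 1.413]
contact_force: [0.3, -0.4, -0.7]
opening: 0.248
```

```bash
python3 -c "
from h import *
feel(3)"
```

```text
F [-0.41 -0.22 -1.03] fromT [ 0.12777959 -0.13538548] P [ 567.26 -114.86  224.97] t 25.5833
mag 0.19 dir(outward press) 133
```

Emit:
{"op": "apply_moves", "data": {
  "motion": "-1 0 0 0.0006 0;-1 0 0 0.0012 0;-1 0 0 0.0012 0;-1 0 0 0.0012 0"
}}

```text
clock: 25.92
eef_pos: [567.1, -114.8, 223.4]
tcp_rot: [3.141, 0.0, 1.414]
contact_force: [-0.3, 0.1, -0.9]
opening: 0.25
```

```bash
python3 -c "
from h import *
feel(3)"
```

```text
F [0.4  0.24 0.05] fromT [ 0.2259543 -0.0814003] P [ 567.11 -114.82  223.41] t 26.0667
mag 0.24 dir(outward press) 160
```

The collar now carries the tool's weight. I open the jaws.

Emit:
{"op": "apply_moves", "data": {
  "motion": "-0.2 0 0 0 0;-0.2 0 0 0 0;-0.2 0 0 0 0;0.3 0 0 0 0;1 0 0 0 0;1 0 0 0 0;1 0 0 0 0;1 0 0 0 0;1 0 0 0 0;1 0 0 0 0;1 0 0 0 0"
}}

```text
clock: 26.98
eef_pos: [567.0, -114.8, 223.3]
tcp_rot: [3.142, -0.0, 1.414]
contact_force: [-0.3, 0.5, -0.7]
opening: 1.0
```

Emit:
{"op": "apply_moves", "data": {
  "motion": "1 0 0 -0.01 0;1 0 0 -0.03 0;1 0 0 -0.06 0;1 0 0 -0.09 0;1 0 0 -0.12 0;1 0 0 -0.15 0;1 -0.03 0 -0.17 0;1 -0.07 0 -0.18 0;1 -0.11 0 -0.19 0;1 -0.15 0 -0.2 0;1 -0.19 0 -0.2 0;1 -0.22 0 -0.2 0;1 -0.22 0 -0.2 0;1 -0.22 0 -0.2 0"
}}

```text
clock: 28.15
eef_pos: [531.9, -333.4, 423.8]
tcp_rot: [3.141, -0.0, 1.411]
contact_force: [-0.5, 0.7, -0.4]
opening: 0.997
```

```bash
python3 -c "
from h import *
s=grab_frame('scene');t=grab_frame('top')
for c in('scene','top'):
  for q in('tool_grip','tip_box','vial','climate_meter'): print(c,q,[(round(d['conf'],2),np.round(d['point'],1)) for d in spotter.place_of(q,c)][:2])
cv2.imwrite('pics/f_s.png',crop(s,265,230,80,75,8))
cv2.imwrite('pics/f_t.png',t['img'][:,:,::-1])
cv2.imwrite('pics/f_t2.png',crop(t,300,215,80,70,8))"
```

```text
scene tool_grip [(0.9, array([ 567.2, -114.1,   65.3]))]
scene tip_box [(0.93, array([699.8,  17.6,   2.7]))]
scene vial [(0.79, array([365.5,  25.7,   1.6]))]
scene climate_meter [(0.83, array([ 730.5, -276.5,   -2.5]))]
top tool_grip []
top tip_box [(0.64, array([708.6,  17. ,  -1.2]))]
top vial [(0.51, array([362.2,  26.7,   0.7]))]
top climate_meter [(0.69, array([ 731.1, -275.5,    1.3]))]
```

View pics/f_s.png

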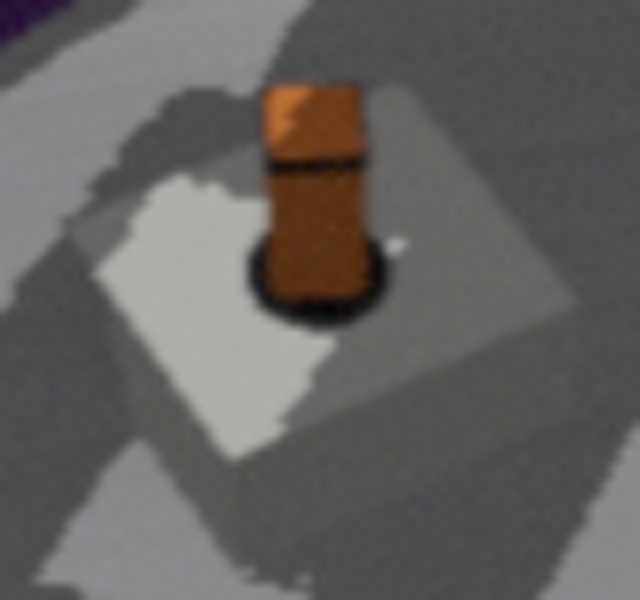

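View pics/f_t2.png

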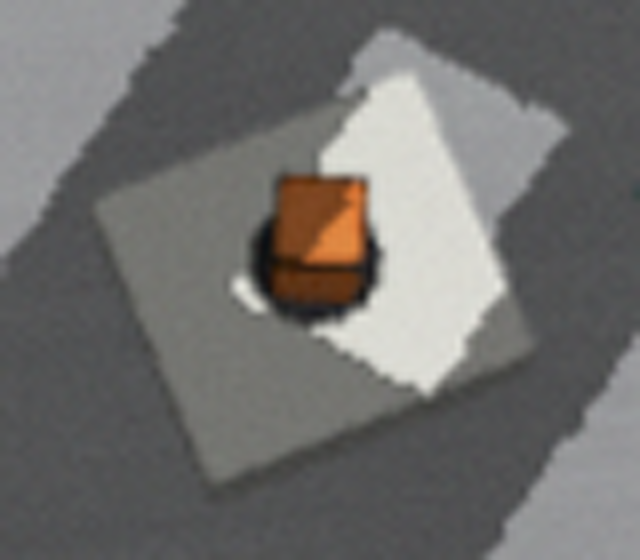

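The tool stands upright in the stand with the collar seated (scene crop handle at 315,190; top crop collar at 316,260). It is within about 1 mm of where it started, and the bystanders have not moved. Handing in.

```bash
python3 -c "
from rig import r
print(r.sense()['clock'],r.sense()['qvel'].round(4)); print(r.sign_off())"
```

```text
28.65 [-0.0056  0.0019 -0.0008  0.0008 -0.0011 -0.001 ]
the job is handed in; nothing more can be done
None
```

The tool went once round the inner edge of the tube's mouth and is back in its stand; I handed the job in at 28.65 s. No verdict was reported.

- **Cutting pass:** I brought the blade to the edge at the red mark by feel. I then took it anticlockwise in steps of about 21°, correcting the press after each force reading. The readings at the pauses after each step ran from about 2.2 to 5.8 N. I did not record the force between pauses. The blade's lower end was about 7 to 8 mm below the rim, going by the measured arm height.
- **Return:** I backed off on the mark side, lifted out and lowered the tool into the hole. I released it once the stand carried its weight, then moved the arm clear.
- **Last checks:** Both camera views show the tool upright with its collar on the stand, about 1 mm from where it started. Tip box, vial and meter read the same as at the start, within detector noise. The top-camera detector missed the tool grip in the last picture, but the scene camera found it (confidence 0.9).

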